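# Load the thread feeder and hold its brake open with the key

### The job

Get the thread feeder ready for drawing thread: put the red thread spool on its upright spindle, fully down and let go, and after that pass the blade of the green-handled key down through the narrow slot in the yellow guard and press the red spring-loaded brake release inside well down. Finish while still gripping the key and holding the release down, with the key nearly home in the slot: if you let go, the spring brings the brake back on. Leave the blue spool and the black-handled key where they are.

Things in the scene. Friction and masses are not known exactly. Their poses are not given: they have to be found in the camera images.
- feeder: Thread feeder, fixed: white housing 140 (its x) x 280 (its y) x 60 mm high; place and yaw vary. Origin at the centre of its underside, on the table; z up. On its deck, at y = +85 mm, an upright steel spindle; at y = -75 mm a guard hood 90 x 80 mm (x, y), its yellow top plate 110 mm above the table, clear windows in front and behind.
- seat (a point): Spool seat on the feeder, 64 mm above the table: centre of the top of a dark disc 60 mm across, from which the spindle (12 mm thick, tapered tip) rises 50 mm. Axes as the feeder's. A spool standing fully down on the spindle has its origin here.
- slot (a point): Centre of the slot at the upper face of the yellow guard plate, 110 mm above the table. Axes as the feeder's. Slot 10 mm (x) by 32 mm (y), straight through the 10 mm plate, edges bevelled 1.5 mm: 2 mm wider each way than the green key's blade. The red release button, 24 mm across, lies under it, its top 33 mm below this point when up.
- release (a joint): The brake release under the slot: how far the red button is pressed down, m; 0 up, end stop 0.016. A spring pushes it up: 3 N at the start, rising 0.4 N per mm. It counts as pressed past 0.008; with the green key fully home (its collar on the guard plate) it reads 0.012.
- spool_red: The spool to load, loose, 0.1 to 0.2 kg, upright on the table: red winding 48 mm across between two red flanges 54 mm across, and above them (48 to 76 mm above the underside) a bare white core tube, 28 mm across, by which it is gripped from above. Bore 16 mm, right through. Origin at the centre of its underside, z up along the bore.
- spool_blue: Another spool of the same shape with blue winding and flanges, standing on the table; to be left alone. Origin at the centre of its underside. The two spools may have changed places.
- rack: Wooden key rack, fixed, 60 (x) x 130 (y) x 50 mm high, origin at the centre of its underside. Two upright slots, the green key's at y = -31 mm and the black key's at y = +31 mm; the keys stand in them loosely (4 mm play), collars resting on the rack top.
- key_green: Brake key, loose, 0.12 kg, 98 mm high, upright in the rack. Origin at the centre of its foot, z up. Steel blade 8 mm thick (x), 30 wide (y), 45 long, foot rounded; then a brass collar 22 x 42 mm, 45 to 53 mm up, too large for the guard slot; then a flat green handle 16 mm thick (x), 30 wide (y), 53 to 98 mm up, gripped from above across its thickness. Same either way round.
- key_black: A key with a black handle and a 13 mm thick blade, in the rack beside the green one, otherwise alike (it does not fit the guard slot); to be left alone. Origin at the foot of its blade.

How it is judged:
On the way, in this order (a step that is already met when the one before it is completed fails the run):
1. the red spool stands fully down on the spindle, let go, before the key enters the guard (horizontal distance between spool_red and seat below 0.005 m and z of spool_red in the frame of seat below 0.004 m and angle between spool_red's own z axis and vertical below 0.08 rad and contact force between each of the arm, the fingers and spool_red below 0.1 N and value of joint release below 0.004 m), for 0.2 s.
2. the green key's blade is through the guard plate (horizontal distance between key_green and slot below 0.005 m and angle between key_green's own z axis and vertical below 0.12 rad and z of key_green in the frame of slot below -0.012 m), for 0.1 s.
At the end, for the whole second after the job is handed in: Red spool on its seat (5 mm sideways, 4 mm high, 0.08 rad), untouched; green key upright (0.12 rad) in the slot, foot within 5 mm of its centre and 38 mm or more below the plate top, gripped with over 3 N, still; release pressed over 8 mm (horizontal distance between spool_red and seat below 0.005 m and z of spool_red in the frame of seat below 0.004 m and angle between spool_red's own z axis and vertical below 0.08 rad and contact force between each of the arm, the fingers and spool_red below 0.1 N and horizontal distance between key_green and slot below 0.005 m and angle between key_green's own z axis and vertical below 0.12 rad and z of key_green in the frame of slot below -0.038 m and value of joint release above 0.008 m and contact force between key_green and the fingers above 3 N and linear speed of key_green below 0.02 m/s); the arm keeps its last pose, push and grip.
It fails at once if the blue spool is moved more than 30 mm (distance of spool_blue from where it was at the start of the episode above 0.03 m).
It fails at once if the black-handled key is moved more than 20 mm (distance of key_black from where it was at the start of the episode above 0.02 m).
It also fails if it takes over 67 s, if anything falls off the work surface, if the arm or the gripper's body presses on something with over 40 N, if the wrist force passes 120 N, or if a joint passes its speed limit or range.

### The arm

A 6-joint arm with a two-finger parallel gripper is mounted at the origin on the work surface. World frame = base frame: x ahead of the robot, y to its left, z up, the work surface at z = 0. Lengths are in m, angles in rad, forces in N, time in s.
With the tool pointing down it reaches from about 0.35 to 1 m from the base axis. Payload 7.1 kg.
Tool frame: the origin (TCP) lies midway between the tips of the shut fingers; the grasp point (between the pads) lies 19 mm behind it; z points along the fingers, y is the line along which they close (so a half turn about z gives the same grasp; the last joint's range is limited). The gripper opens to 85 mm and grips with 20 to 120 N. Pads are 22 mm wide; open, the fingers measure 114 mm over their backs; the gripper's body (76 mm by 85 mm) begins 54 mm behind the grasp point. The pads swing forward as they close: fully open they stand 13 mm farther back than shut.
Start: joints at [-1.27, 0.423, 1.63, -0, 1.089, -0.019], TCP at [0.197, -0.593, 0.231] pointing down, gripper open.
Joint ranges: [-3, 3], [-0.9, 2.11], [0.09, 2.58], [-1.31, 4.45], [0.11, 2.69], [-2.54, 2.54]. Speed limits (rad/s): [2.39, 2.39, 3.01, 3.14, 3.14, 3.14].

### API

Orientations are given as a 3x3 rotation matrix whose columns are the frame's x, y, z axes.
In Python, from workcell import * gives the robot as it stands. The module is installed in compiled form; this text tells all that it offers.
- The arm moves only by the tool apply_moves, never from a script. Its argument "rows" is one flat list of numbers, 7 for each row, row after row: the shift along the tool's x, y, z in cm, then the turn, a rotation vector about the tool's x, y, z in rad, then the finger opening in cm, from 0 to 8.54. In form: [dx, dy, dz, ax, ay, az, hand, dx, dy, dz, ax, ay, az, hand, ...]. A call has 1 to 12 rows; each row shifts and turns the commanded pose from where the row before left it, along the tool's axes as they then stand; what a row does not reach is not made up. A row lasts 1/12 s, in which the tool goes at most 41.7 mm and 7.16 degrees, less where a joint would pass 70% of its speed; a pose out of reach is approached as far as the arm can. A call is refused whole if a number of a shift passes 4.17 or a number of a turn 0.125, either way. A call with a gripper value outside its range is refused whole. The fingers move at their own pace and stop on an object; "grip_force" is the grip in N (left out, the last holds). Time passes only in rows, so rows that do not move let the fingers close. It gives the time, the measured TCP pose, the force, the opening and the grip force at its end, in the units of the state.
- get_obs(): the state, without advancing time (a new reading comes with each control period).
- snapshot(name): name is "scene" or "side" or "wrist"; returns a dict with "pixels" (480x640x3 uint8, red, green, blue), "depth" (480x640 float32, m along the optical axis (not along the pixel's ray), 0 where there is no reading), "fx", "fy", "cx", "cy" (pixels), "extrinsics" (4x4, takes a point from world to camera coordinates); the wrist camera has in their place "T_tool_cam" (4x4, takes a point from camera to tool coordinates, whose origin is the TCP and whose axes are the flange's). Camera axes: x right, y up, looking along -z (the intrinsics and any distortion apply to the point x, -y, -z); pixel columns grow to the right and rows downward; lengths in m; the calibration is good to about 2 mm. A picture is of the moment at which its call begins: read the wrist's pose just before it.
- hand_in(): hands the job in; it is judged then, once.
Trained networks look in a picture, given as the dict that the camera call returned (one of the last four; its "shot" number tells which), for a name from the list of things; names that differ only in an ending like _2 or _b are one class to them, and where a whole thing is asked for, a point or a joint stands for the part that bears it (a point fixed in the world has none). Each returns a list of dicts, best first, with "score" (0 to 1); they miss things now and then, are a little off and sometimes report something else, mostly with a low value. They report only what shows in the picture. A call takes as long as a camera call.
- recognise(picture, label): "uv" ([column, row] in pixels, amid what is visible of it).
- masks_of(picture, label): "region" (480x640 bool, what is visible of it) and "uv" ([column, row] in pixels, amid what is visible of it).
- place_of(picture, label): "uv" ([column, row] in pixels: a listed point, or the origin of a listed thing).
The state is a dict: "time_s": time; "joints": joint angles; "dq": joint speeds; "effort": joint torques, N m; "tcp_pos": TCP position; "orientation": TCP orientation; "ft_force": force on the tool from outside, world axes, zero at the start; "moment": the same for the moment, N m; "grip_width": finger opening in m; "grasp_force": force on a finger pad.
Only numpy, scipy, OpenCV 4.12 (cv2) and the standard library are available. Lean on these libraries where they do the work, as an engineer would, in place of code of your own. Each camera call takes 0.05 s, during which the arm holds its last target. There are 200 camera calls.

## Working session

There is one attempt and no reset: what is moved stays moved. The work goes in short steps, Python scripts to look and compute and a tool call to move; the robot and the scene stay as the last step left them, time stands still between calls to the robot, and variables do not carry over. Pictures are saved under pics/ and viewed, at most 10 in all, crops included, and the job is handed in when it is done.

Besides the shell and the picture viewer there is one more tool, called as name(argument=value, ...) on one line, values as JSON. apply_moves: Moves the arm, as the interface text tells. Its arguments: {"type":"object","properties":{"rows":{"type":"array"},"grip_force":{"type":"number"}},"required":["rows"]}

```bash
mkdir -p pics
cat > h.py <<'E'
from workcell import *
import numpy as np, cv2
def world(p, uv, d, o=None):
    u,v=uv; c=np.array([(u-p['cx'])/p['fx']*d, -(v-p['cy'])/p['fy']*d, -d,1.0])
    if 'extrinsics' in p: return (np.linalg.inv(p['extrinsics'])@c)[:3]
    t=p['T_tool_cam']@c; return o['tcp_pos']+np.array(o['orientation'])@t[:3]
def cloud(p,m,o=None):
    m=m&(p['depth']>0); vs,us=np.nonzero(m); d=p['depth'][m]
    c=np.stack([(us-p['cx'])/p['fx']*d,-(vs-p['cy'])/p['fy']*d,-d,np.ones_like(d)])
    if 'extrinsics' in p: return (np.linalg.inv(p['extrinsics'])@c)[:3].T
    t=(p['T_tool_cam']@c)[:3]; return (np.array(o['tcp_pos'])[:,None]+np.array(o['orientation'])@t).T
def ray(p,uv,o=None):
    a=world(p,uv,0.0,o); b=world(p,uv,1.0,o); return a,(b-a)/np.linalg.norm(b-a)
def tri(rs):
    A=sum(np.eye(3)-np.outer(d,d) for a,d in rs); b=sum((np.eye(3)-np.outer(d,d))@a for a,d in rs)
    x=np.linalg.solve(A,b); return x,[np.linalg.norm((np.eye(3)-np.outer(d,d))@(x-a)) for a,d in rs]
def onz(p,uv,z,o=None):
    a,d=ray(p,uv,o); return a+d*(z-a[2])/d[2]
E
python3 - <<'E'
from h import *
np.set_printoptions(precision=4,suppress=True)
o=get_obs(); print(o)
P={n:snapshot(n) for n in("scene","side","wrist")}
for n,p in P.items():
    print(n,{k:v for k,v in p.items() if k not in('pixels','depth')})
cv2.imwrite('pics/a.png',cv2.cvtColor(cv2.resize(np.vstack([P['scene']['pixels'],P['side']['pixels']]),(400*1,600)),cv2.COLOR_RGB2BGR))
cv2.imwrite('pics/b.png',cv2.cvtColor(P['scene']['pixels'],cv2.COLOR_RGB2BGR))
for l in("seat","slot","spool_red","spool_blue","rack","key_green","key_black","feeder"):
    q={n:place_of(P[n],l) for n in P}
    for n in P:
        for r in q[n][:2]: print(l,n,r['uv'],round(r['score'],2))
    rs=[ray(P[n],q[n][0]['uv']) for n in("scene","side") if q[n] and q[n][0]['score']>.3]
    if len(rs)>1: print('  ->',*tri(rs))
E
```

```text
{'time_s': 0.0, 'joints': array([-1.27  ,  0.4239,  1.6307,  0.    ,  1.0886, -0.019 ]), 'dq': array([-0.0003, -0.0001,  0.0009, -0.0001,  0.0004,  0.0012]), 'effort': array([  0.0031, -55.738 , -28.1742,   0.0001,   0.0072,  -0.    ]), 'tcp_pos': array([ 0.1963, -0.5928,  0.2305]), 'orientation': array([[ 0.9493,  0.3144, -0.0005],
       [ 0.3144, -0.9493,  0.0015],
       [ 0.    , -0.0016, -1.    ]]), 'ft_force': array([-0.4776, -0.1859,  0.1248]), 'moment': array([-0.0071, -0.0257,  0.0147]), 'grasp_force': 0.0, 'grip_width': 0.08548010188004927}
scene {'fx': 447.41133324367945, 'fy': 447.41133324367945, 'cx': 306.93469056968297, 'cy': 240.92130268491465, 'extrinsics': array([[-0.7879,  0.6157,  0.0131,  0.4776],
       [-0.4889, -0.6383,  0.5947,  0.1734],
       [ 0.3745,  0.4621,  0.8039, -0.9523],
       [ 0.    ,  0.    ,  0.    ,  1.    ]]), 'shot': 1}
side {'fx': 590.092435237474, 'fy': 590.092435237474, 'cx': 316.61186321715326, 'cy': 247.77850380867903, 'extrinsics': array([[-0.8537, -0.5207, -0.0051,  0.4382],
       [ 0.3075, -0.5121,  0.802 , -0.2726],
       [-0.420
[... 903 characters left out ...]
e scene [209.4, 195.2] 0.18
spool_blue side [417.1, 232.5] 0.61
rack scene [217.9, 209.1] 0.73
rack side [357.6, 219.7] 0.91
  -> [ 0.598  -0.2916 -0.0079] [np.float64(0.0006902641464699939), np.float64(0.0006902641464699615)]
key_green scene [210.3, 195.1] 0.57
key_green scene [335.1, 335.2] 0.3
key_green side [216.2, 270.3] 0.67
  -> [ 0.6698 -0.0475  0.1395] [np.float64(0.11478965601916594), np.float64(0.11478965601916587)]
key_black scene [231.5, 213.3] 0.55
key_black scene [209.4, 195.5] 0.37
feeder scene [370.9, 392.6] 0.89
feeder scene [230.7, 212.1] 0.43
feeder side [200.2, 366.5] 0.62
  -> [ 0.6089  0.157  -0.0025] [np.float64(0.004178504471551866), np.float64(0.004178504471551893)]
```

View pics/b.png

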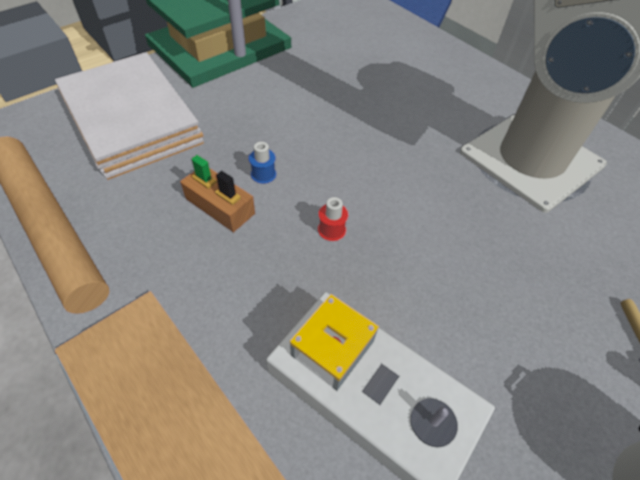

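Run:
```python
from h import *
np.set_printoptions(precision=4,suppress=True)
p=snapshot("side");cv2.imwrite('pics/c.png',cv2.cvtColor(p['pixels'],cv2.COLOR_RGB2BGR))
s=snapshot("scene")
for q,n in((p,'side'),(s,'scene')):
  for l in("spool_red","spool_blue","key_green","key_black","rack"):
    for r in masks_of(q,l)[:2]:
      c=cloud(q,r['region']); 
      if len(c)<20: continue
      zt=np.percentile(c[:,2],98); t=c[c[:,2]>zt-.006]; 
      print(n,l,round(r['score'],2),r['uv'],len(c),'ztop',zt,'topc',(t.min(0)+t.max(0))/2, 'rect',cv2.minAreaRect((t[:,:2]*1000).astype(np.float32)))
```

```text
side spool_red 0.58 [381.3, 280.7] 1329 ztop 0.07570486835863711 topc [ 0.4586 -0.1088  0.074 ] rect ((458.521240234375, -108.76997375488281), (25.444246292114258, 27.977842330932617), 0.7578355073928833)
side spool_blue 0.76 [418.3, 218.2] 1068 ztop 0.07561621035417727 topc [ 0.4781 -0.3055  0.0737] rect ((478.5193176269531, -304.1956481933594), (25.421375274658203, 30.347654342651367), 26.246793746948242)
side key_green 0.89 [365.0, 172.8] 264 ztop 0.10358168725034282 topc [ 0.599  -0.3128  0.1011] rect ((599.155029296875, -313.0946044921875), (14.25256633758545, 29.78199577331543), 14.000744819641113)
side key_black 0.74 [356.0, 194.2] 430 ztop 0.1033968509826028 topc [ 0.5857 -0.254   0.1008] rect ((586.331787109375, -253.8190155029297), (16.356483459472656, 31.236125946044922), 13.889605522155762)
side rack 0.86 [358.7, 215.2] 1643 ztop 0.051153987189066226 topc [ 0.5892 -0.2857  0.0498] rect ((593.9932861328125, -285.37689208984375), (60.73230743408203, 137.19549560546875), 12.488965034484863)
scene spool_red 0.83 [332.9, 221.3] 1046 ztop 0.07760072580011272 topc [ 0.4616 -0.11
[... 625 characters left out ...]
ct ((602.2091064453125, -317.0474853515625), (16.150644302368164, 28.50222396850586), 12.779671669006348)
scene key_black 0.67 [224.1, 189.8] 545 ztop 0.10560547603927567 topc [ 0.5886 -0.2571  0.1031] rect ((588.0338134765625, -257.61785888671875), (16.80249786376953, 31.410608291625977), 13.41045093536377)
scene rack 0.64 [217.0, 201.8] 2110 ztop 0.05357606923930482 topc [ 0.5961 -0.2849  0.0761] rect ((595.2256469726562, -288.103759765625), (61.30229568481445, 132.27903747558594), 13.297036170959473)
scene rack 0.4 [379.2, 394.2] 22677 ztop 0.11225549001732224 topc [0.6288 0.1397 0.1122] rect ((613.5255737304688, 144.6259765625), (91.21796417236328, 206.21571350097656), 13.74334716796875)
```

View pics/c.png

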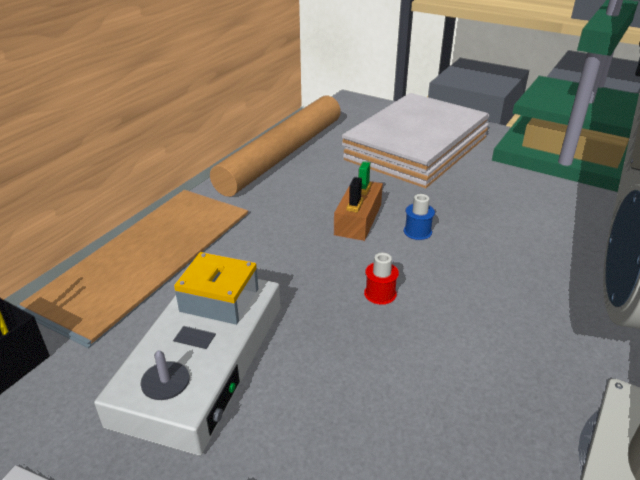

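The pictures show the red spool at (333,220), the green key at (201,168), the spindle at (433,410) and the slot at (333,335), all in the scene view. I'll turn the tool to the feeder and rack yaw first (about 13.7°).

apply_moves(rows=[0, 0, 0, 0, 0, -0.124, 8.5, 0, 0, 0, 0, 0, -0.124, 8.5, 0, 0, 0, 0, 0, -0.124, 8.5, 0, 0, 0, 0, 0, -0.124, 8.5, 0, 0, 0, 0, 0, -0.124, 8.5, 0, 0, 0, 0, 0, -0.124, 8.5, 0, 0, 0, 0, 0, -0.124, 8.5, 0, 0, 0, 0, 0, -0.124, 8.5, 0, 0, 0, 0, 0, -0.124, 8.5, 0, 0, 0, 0, 0, -0.124, 8.5, 0, 0, 0, 0, 0, -0.124, 8.5, 0, 0, 0, 0, 0, -0.124, 8.5], grip_force=40)

```text
time_s: 2.95
tcp_pos: [0.1965, -0.5933, 0.2313]
orientation: [[-0.241, 0.971, -0.0], [0.971, 0.241, 0.0], [0.0, -0.0, -1.0]]
ft_force: [-0.4, 1.0, -0.7]
grip_width: 0.0848
grasp_force: 0.0
```

```bash
cat >> h.py <<'E'
np.set_printoptions(precision=4,suppress=True)
def to(t,o=None):
    o=o or get_obs(); R=np.array(o['orientation']); print('t',o['time_s'],'tcp',o['tcp_pos'],'xang',np.degrees(np.arctan2(R[1,0],R[0,0])),'w',o['grip_width'],'need cm',(R.T@(np.array(t)-o['tcp_pos']))*100)
E
python3 -c "
from h import *
to([.460,-.1107,.2])"
```

```text
t 2.95 tcp [ 0.1965 -0.5933  0.2313] xang 103.93128713184284 w 0.08483933231239049 need cm [40.4944 37.1933  3.1309]
```

apply_moves(rows=[1.0, 1.0, 0.1, 0, 0, 0, 8.5, 2.5, 2.3, 0.2, 0, 0, 0, 8.5, 2.5, 2.3, 0.2, 0, 0, 0, 8.5, 2.5, 2.3, 0.2, 0, 0, 0, 8.5, 2.5, 2.3, 0.2, 0, 0, 0, 8.5, 2.5, 2.3, 0.2, 0, 0, 0, 8.5, 2.5, 2.3, 0.2, 0, 0, 0, 8.5, 2.5, 2.3, 0.2, 0, 0, 0, 8.5, 2.5, 2.3, 0.2, 0, 0, 0, 8.5, 2.5, 2.3, 0.2, 0, 0, 0, 8.5, 2.5, 2.3, 0.2, 0, 0, 0, 8.5, 2.5, 2.3, 0.2, 0, 0, 0, 8.5])

```text
time_s: 3.95
tcp_pos: [0.3856, -0.2523, 0.2084]
orientation: [[-0.231, 0.973, 0.0], [0.973, 0.231, -0.0], [-0.0, 0.0, -1.0]]
ft_force: [0.5, -0.4, 0.1]
grip_width: 0.0855
grasp_force: 0.0
```

apply_moves(rows=[2.5, 2.3, 0.2, 0, 0, 0, 8.5, 2.5, 2.3, 0.2, 0, 0, 0, 8.5, 2.5, 2.3, 0.2, 0, 0, 0, 8.5, 2.5, 2.3, 0.2, 0, 0, 0, 8.5, 1.0, 0.9, 0.2, 0, 0, 0, 8.5, 0, 0, 0, 0, 0, 0, 8.5, 0, 0, 0, 0, 0, 0, 8.5])

```text
time_s: 4.53
tcp_pos: [0.4573, -0.1229, 0.1982]
orientation: [[-0.235, 0.972, -0.0], [0.972, 0.235, 0.0], [0.0, -0.0, -1.0]]
ft_force: [0.2, 0.4, 0.1]
grip_width: 0.0851
grasp_force: 0.0
```

Run:
```python
from h import *
to([.460,-.1107,.1])
o=get_obs(); p=snapshot('wrist')
cv2.imwrite('pics/d.png',cv2.cvtColor(p['pixels'],cv2.COLOR_RGB2BGR))
for r in masks_of(p,'spool_red')[:1]:
  c=cloud(p,r['region'],o); zt=np.percentile(c[:,2],98); t=c[c[:,2]>zt-.005]
  print(r['score'],r['uv'],zt,(t.min(0)+t.max(0))/2,t.max(0)-t.min(0))
  f=c[(c[:,2]>.04)&(c[:,2]<.054)]; print('flange',(f.min(0)+f.max(0))/2,f.max(0)-f.min(0))
```

```text
t 4.5333 tcp [ 0.4573 -0.1229  0.1982] xang 103.59324193472375 w 0.08507969301774344 need cm [1.1174 0.5492 9.821 ]
0.58 [330.5, 195.1] 0.07690069292809545 [ 0.4593 -0.1111  0.0751] [0.0272 0.0275 0.0063]
flange [ 0.4593 -0.1109  0.047 ] [0.0531 0.0534 0.0139]
```

View pics/d.png

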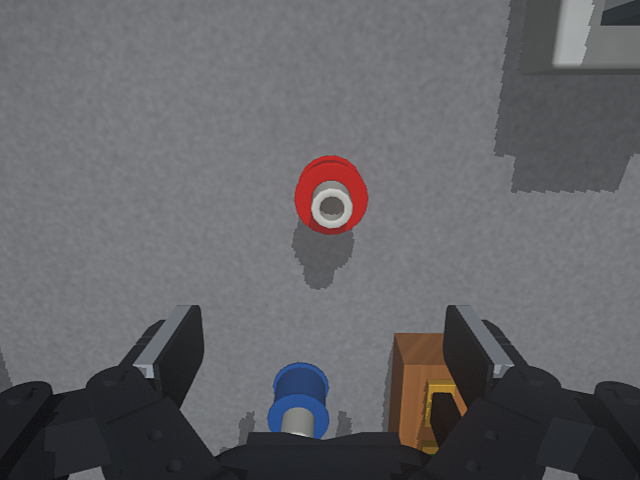

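The wrist view has the red spool at (331,200), with its top about 77 mm high at (0.459, -0.111). I'll descend and grip it.

apply_moves(rows=[0.6, 0.25, 1.0, 0, 0, 0, 8.5, 0.5, 0.22, 2.0, 0, 0, 0, 7.5, 0, 0, 2.5, 0, 0, 0, 6.5, 0, 0, 2.5, 0, 0, 0, 6, 0, 0, 2.5, 0, 0, 0, 6, 0, 0, 2.0, 0, 0, 0, 6, 0, 0, 1.2, 0, 0, 0, 6, 0, 0, 0.7, 0, 0, 0, 6, 0, 0, 0, 0, 0, 0, 6])

```text
time_s: 5.38
tcp_pos: [0.4581, -0.1122, 0.0527]
orientation: [[-0.233, 0.972, -0.003], [0.972, 0.233, 0.001], [0.002, -0.003, -1.0]]
ft_force: [0.2, -0.1, -0.1]
grip_width: 0.06
grasp_force: 0.0
```

apply_moves(rows=[0, 0, 0, 0, 0, 0, 4, 0, 0, 0, 0, 0, 0, 3, 0, 0, 0, 0, 0, 0, 2, 0, 0, 0, 0, 0, 0, 1.5, 0, 0, 0, 0, 0, 0, 1.5, 0, 0, 0, 0, 0, 0, 1.5])

```text
time_s: 5.88
tcp_pos: [0.4603, -0.1123, 0.0553]
orientation: [[-0.235, 0.972, 0.002], [0.972, 0.235, -0.001], [-0.001, 0.002, -1.0]]
ft_force: [-0.6, 0.4, 8.4]
grip_width: 0.026
grasp_force: 39.8
```

apply_moves(rows=[0, 0, -0.5, 0, 0, 0, 1.5, 0, 0, -1.5, 0, 0, 0, 1.5, 0, 0, -2.5, 0, 0, 0, 1.5, 0, 0, -2.5, 0, 0, 0, 1.5, 0.5, 0.7, -2.5, 0, 0, 0, 1.5, 1.2, 1.6, -2.5, 0, 0, 0, 1.5, 1.8, 2.5, -2.5, 0, 0, 0, 1.5, 1.8, 2.5, -2, 0, 0, 0, 1.5, 1.8, 2.5, 0, 0, 0, 0, 1.5, 1.8, 2.5, 0, 0, 0, 0, 1.5, 1.4, 1.8, 0, 0, 0, 0, 1.5, 0.7, 0.9, 0, 0, 0, 0, 1.5])

```text
time_s: 6.88
tcp_pos: [0.5809, 0.0323, 0.2197]
orientation: [[-0.236, 0.972, 0.001], [0.972, 0.236, 0.001], [0.0, 0.001, -1.0]]
ft_force: [-0.5, 0.3, -2.0]
grip_width: 0.026
grasp_force: 39.8
```

```bash
cat >> h.py <<'E'
def zs(c): # z summary of a cloud
    zt=np.percentile(c[:,2],98); t=c[c[:,2]>zt-.005]; return zt,(t.min(0)+t.max(0))/2
E
python3 - <<'E'
from h import *
to([.5905,.2398,.22])
for i in range(2):
  o=get_obs(); p=snapshot('wrist')
  for l in('slot','seat'):
    for r in place_of(p,l)[:1]: print(l,r['score'],r['uv'],onz(p,r['uv'],.11 if l=='slot' else .064,o))
  h=cv2.cvtColor(p['pixels'],cv2.COLOR_RGB2HSV); y=((h[...,0]>18)&(h[...,0]<32)&(h[...,1]>180)&(h[...,2]>120))
  c=cloud(p,y,o); c=c[(c[:,2]>.09)&(c[:,2]<.13)]; print('plate',np.median(c[:,2]),cv2.minAreaRect((c[:,:2]*1000).astype(np.float32)))
  # slot hole: non-yellow inside the plate's hull
  n,lab,st,ce=cv2.connectedComponentsWithStats(((cv2.drawContours(np.zeros(y.shape,np.uint8),[cv2.convexHull(np.argwhere(y)[:,::-1].astype(np.int32))],-1,1,-1)>0)&~y).astype(np.uint8))
  for k in range(1,n):
    if st[k,4]>60: print(st[k],ce[k],onz(p,ce[k],.11,o))
cv2.imwrite('pics/e.png',cv2.cvtColor(p['pixels'],cv2.COLOR_RGB2BGR))
E
```

```text
t 6.8833 tcp [0.5809 0.0323 0.2197] xang 103.67633718555373 w 0.025959777578999164 need cm [19.9359  5.84   -0.0139]
slot 0.75 [419.7, 167.8] [0.6277 0.0843 0.11  ]
plate 0.11016947142882282 ((626.9021606445312, 85.6750259399414), (89.88854217529297, 80.40182495117188), 13.945887565612793)
[356 103  11  11 106] [361.1038 108.0283] [0.5839 0.1095 0.11  ]
[480 102  12  12 113] [485.1947 107.4867] [0.6543 0.1269 0.11  ]
[409 137  19  53 800] [418.195  162.6312] [0.6259 0.0871 0.11  ]
[346 212  20  15  95] [358.0632 217.5789] [0.5994 0.0452 0.11  ]
[469 213  11  10  87] [473.5057 217.4828] [0.6702 0.0625 0.11  ]
slot 0.9 [427.4, 165.7] [0.6295 0.0846 0.11  ]
plate 0.11016067023340491 ((626.8211059570312, 85.76644134521484), (89.96395874023438, 80.1044921875), 13.751252174377441)
[360 100  12  12 107] [365.7944 105.2804] [0.584  0.1095 0.11  ]
[485 100  12  11 112] [490.4821 104.9375] [0.6543 0.1268 0.11  ]
[414 135  19  53 820] [422.9585 160.211 ] [0.6259 0.0871 0.11  ]
[356 211  13  14  97] [362.7629 216.433 ] [0.5998 0.0447 0.11  ]
[473 211  12  10  92] [478.5435 215.5761] [0.6703 0.0625 0.11  ]
```

View pics/e.png

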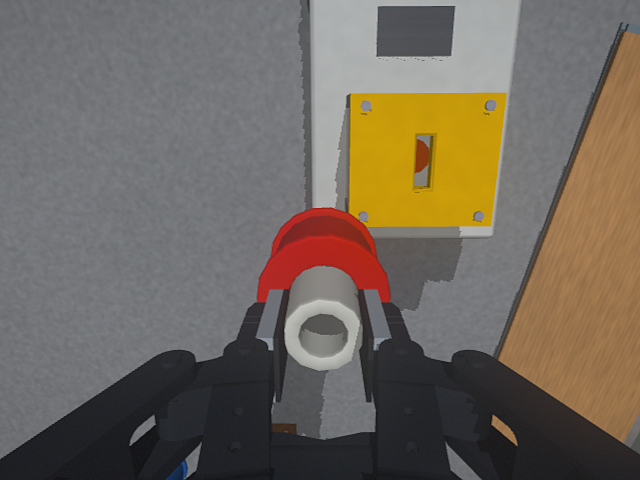

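The slot sits at (425,162) and the spool is held upright in the fingers. I'll move on toward the spindle.

apply_moves(rows=[0.8, 0.3, 0, 0, 0, 0, 1.5, 1.8, 0.8, 0, 0, 0, 0, 1.5, 2.4, 1.0, 0, 0, 0, 0, 1.5, 2.4, 1.0, 0, 0, 0, 0, 1.5, 2.4, 1.0, 0, 0, 0, 0, 1.5, 1.8, 0.8, 0, 0, 0, 0, 1.5, 0.8, 0.6, 0, 0, 0, 0, 1.5, 0, 0, 0, 0, 0, 0, 1.5])

```text
time_s: 7.85
tcp_pos: [0.6043, 0.165, 0.2194]
orientation: [[-0.236, 0.972, 0.001], [0.972, 0.236, 0.0], [0.0, 0.001, -1.0]]
ft_force: [-0.7, -1.1, -1.5]
grip_width: 0.0256
grasp_force: 39.8
```

Run:
```python
from h import *
to([.5887,.2411,.22])
o=get_obs(); p=snapshot('wrist')
for r in place_of(p,'seat')[:1]: print('seat',r['score'],r['uv'],onz(p,r['uv'],.064,o))
c=cloud(p,p['depth']>0,o)
s=c[(np.hypot(c[:,0]-.589,c[:,1]-.241)<.025)&(c[:,2]>.075)&(c[:,2]<.12)]
print('spindle',len(s),s.max(0),s.min(0))
for z in(.08,.09,.1,.11):
  t=s[abs(s[:,2]-z)<.005]
  if len(t): print(z,len(t),t.min(0),t.max(0))
# disc (dark) on deck at z .064
h=cv2.cvtColor(p['pixels'],cv2.COLOR_RGB2HSV)
C=np.full(p['depth'].shape+(3,),np.nan); m=p['depth']>0; C[m]=c
d=m&(h[...,2]<95)&(abs(C[...,2]-.064)<.006)&(np.hypot(C[...,0]-.589,C[...,1]-.241)<.045)
q=C[d]; print('disc',len(q),cv2.minEnclosingCircle((q[:,:2]*1000).astype(np.float32)),np.median(q[:,2]))
# spool core top in hand
k=C[m&(h[...,1]<60)&(h[...,2]>110)]; R=np.array(o['orientation']); k=(k-o['tcp_pos'])@R
k=k[(abs(k[:,0])<.02)&(abs(k[:,1])<.02)&(k[:,2]<-.01)&(k[:,2]>-.04)]; zt=k[:,2].min(); t=k[k[:,2]<np.percentile(k[:,2],3)+.004]
print('core top tool',zt,(t.min(0)+t.max(0))/2,t.max(0)-t.min(0))
f=C[m&((h[...,0]<8)|(h[...,0]>172))&(h[...,1]>150)]; f=(f-o['tcp_pos'])@R; f=f[np.linalg.norm(f,axis=1)<.1]; print('red',f.min(0),f.max(0))
cv2.imwrite('pics/f.png',cv2.cvtColor(p['pixels'],cv2.COLOR_RGB2BGR))
```

```text
t 7.85 tcp [0.6043 0.165  0.2194] xang 103.66413554702879 w 0.025596903718588956 need cm [ 7.7647  0.2793 -0.0602]
seat 0.9 [326.4, 101.9] [0.587  0.2413 0.064 ]
spindle 334 [0.5943 0.2471 0.1164] [0.5828 0.2356 0.1065]
0.11 326 [0.5828 0.2356 0.1065] [0.5943 0.2471 0.1149]
disc 5755 ((588.1854858398438, 241.21112060546875), 29.8328857421875) 0.06415679088907511
core top tool -0.03918779851046819 [ 0.0008 -0.0009 -0.0362] [0.0228 0.0381 0.006 ]
red [ 0.0005 -0.0277  0.005 ] [0.0286 0.0253 0.0536]
```

View pics/f.png

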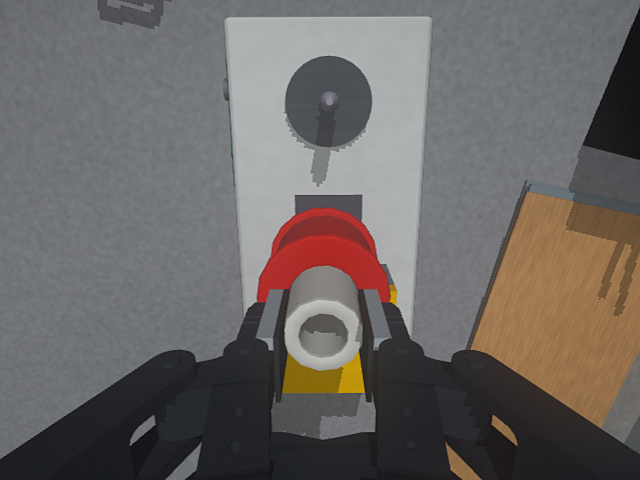

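apply_moves(rows=[0.8, 0.05, 0, 0, 0, 0, 1.5, 2.0, 0.1, 0, 0, 0, 0, 1.5, 2.4, 0.1, 0, 0, 0, 0, 1.5, 1.6, 0.06, 0, 0, 0, 0, 1.5, 0.84, 0, 0.5, 0, 0, 0, 1.5, 0, 0, 1.5, 0, 0, 0, 1.5, 0, 0, 1.0, 0, 0, 0, 1.5, 0, 0, 0.5, 0, 0, 0, 1.5, 0, 0, 0, 0, 0, 0, 1.5, 0, 0, 0, 0, 0, 0, 1.5])

```text
time_s: 8.78
tcp_pos: [0.589, 0.2377, 0.1839]
orientation: [[-0.234, 0.972, -0.001], [0.972, 0.234, -0.0], [-0.0, -0.001, -1.0]]
ft_force: [-0.4, 0.2, -1.6]
grip_width: 0.026
grasp_force: 39.8
```

Run:
```python
from h import *
to([.5885,.2413,.22])
for n in('side','scene'):
  p=snapshot(n)
  cv2.imwrite(f'pics/g_{n}.png',cv2.cvtColor(p['pixels'],cv2.COLOR_RGB2BGR)); 
  e=p['extrinsics']@np.array([.5885,.2413,.115,1]); u=int(p['fx']*e[0]/-e[2]+p['cx']); v=int(p['cy']+p['fy']*e[1]/e[2]); print(u,v)
  a=p['pixels'][max(0,v-110):v+110,max(0,u-140):u+140]; a=cv2.resize(a,(400,400*a.shape[0]//a.shape[1])); 
  globals()['A'+n]=cv2.copyMakeBorder(a,0,400-a.shape[0],0,0,0)
cv2.imwrite('pics/g.png',cv2.cvtColor(np.hstack([Aside,Ascene]),cv2.COLOR_RGB2BGR))
```

```text
t 8.7833 tcp [0.589  0.2377 0.1839] xang 103.52403391287251 w 0.0259842554436703 need cm [ 0.357   0.0359 -3.6054]
158 350
445 410
```

View pics/g.png

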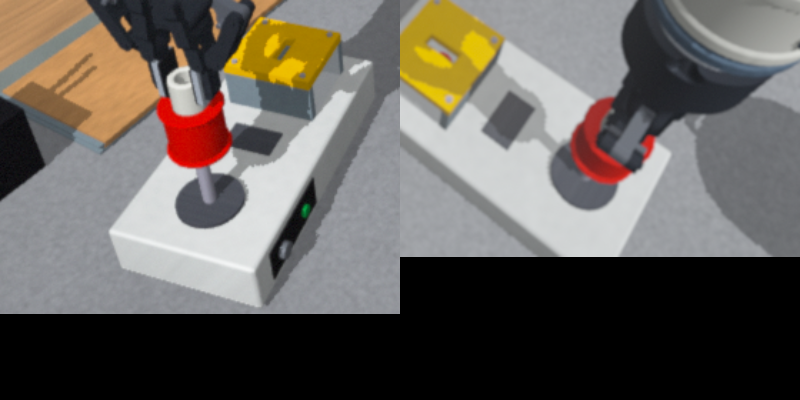

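The spool hangs just over the spindle tip (side crop, spindle at about (205,185)). I'll make a small correction and lower it slowly.

apply_moves(rows=[0.2, 0.05, 0, 0, 0, 0, 1.5, 0, 0, 0.5, 0, 0, 0, 1.5, 0, 0, 0.5, 0, 0, 0, 1.5, 0, 0, 0.5, 0, 0, 0, 1.5, 0, 0, 0.5, 0, 0, 0, 1.5, 0, 0, 0.5, 0, 0, 0, 1.5, 0, 0, 0.5, 0, 0, 0, 1.5, 0, 0, 0, 0, 0, 0, 1.5])

```text
time_s: 9.55
tcp_pos: [0.5882, 0.2403, 0.1528]
orientation: [[-0.235, 0.972, -0.002], [0.972, 0.235, -0.001], [-0.0, -0.002, -1.0]]
ft_force: [-0.2, -0.4, -1.9]
grip_width: 0.0258
grasp_force: 39.8
```

apply_moves(rows=[0, 0, 0.5, 0, 0, 0, 1.5, 0, 0, 0.6, 0, 0, 0, 1.5, 0, 0, 0.6, 0, 0, 0, 1.5, 0, 0, 0.6, 0, 0, 0, 1.5, 0, 0, 0.5, 0, 0, 0, 1.5, 0, 0, 0.3, 0, 0, 0, 1.5, 0, 0, 0.2, 0, 0, 0, 1.5, 0, 0, 0, 0, 0, 0, 1.5])

```text
time_s: 10.22
tcp_pos: [0.5888, 0.2405, 0.1208]
orientation: [[-0.235, 0.972, -0.001], [0.972, 0.235, -0.0], [-0.0, -0.001, -1.0]]
ft_force: [0.1, -0.1, -2.3]
grip_width: 0.0261
grasp_force: 39.8
```

apply_moves(rows=[0, 0, 0.15, 0, 0, 0, 1.5, 0, 0, 0.15, 0, 0, 0, 1.5, 0, 0, 0, 0, 0, 0, 1.5])

```text
time_s: 10.47
tcp_pos: [0.5895, 0.2408, 0.1193]
orientation: [[-0.235, 0.972, 0.001], [0.972, 0.235, 0.0], [0.0, 0.001, -1.0]]
ft_force: [-0.9, 0.0, 3.8]
grip_width: 0.0258
grasp_force: 40.3
```

apply_moves(rows=[0, 0, 0, 0, 0, 0, 3.5, 0, 0, 0, 0, 0, 0, 5, 0, 0, 0, 0, 0, 0, 6.5, 0, 0, 0, 0, 0, 0, 6.5, 0, 0, -0.5, 0, 0, 0, 6.5, 0, 0, -1.5, 0, 0, 0, 6.5, 0, 0, -2.5, 0, 0, 0, 6.5, 0, 0, -2.5, 0, 0, 0, 6.5, 0, 0, -1.5, 0, 0, 0, 6.5, -1, 0, -0.5, 0, 0, 0, 8.5, -2.5, 0, 0, 0, 0, 0, 8.5, -2.5, 0, 0, 0, 0, 0, 8.5])

```text
time_s: 11.47
tcp_pos: [0.6031, 0.1817, 0.2086]
orientation: [[-0.237, 0.972, 0.001], [0.972, 0.237, -0.0], [-0.0, 0.001, -1.0]]
ft_force: [-0.3, -0.4, -0.6]
grip_width: 0.0852
grasp_force: 0.0
```

Run:
```python
from h import *
to([.601,-.315,.22])
o=get_obs(); p=snapshot('wrist')
C=np.full(p['depth'].shape+(3,),np.nan); m=p['depth']>0; C[m]=cloud(p,m,o); h=cv2.cvtColor(p['pixels'],cv2.COLOR_RGB2HSV)
q=C[m&((h[...,0]<8)|(h[...,0]>172))&(h[...,1]>150)]; q=q[np.hypot(q[:,0]-.5885,q[:,1]-.2413)<.06]; print('red top',np.percentile(q[:,2],[50,95]))
q=C[m&(np.hypot(C[...,0]-.5885,C[...,1]-.2413)<.03)&(C[...,2]>.128)]; print('core',len(q),np.percentile(q[:,2],95) ,(q.min(0)+q.max(0))/2,q.max(0)-q.min(0))
cv2.imwrite('pics/i.png',cv2.cvtColor(p['pixels'],cv2.COLOR_RGB2BGR))
p=snapshot('side'); r=masks_of(p,'spool_red')[0]; print('side',r['score'],zs(cloud(p,r['region'])))
```

```text
t 11.4667 tcp [0.6031 0.1817 0.2086] xang 103.6949865380862 w 0.0851684827457964 need cm [-48.213  -11.9618  -1.1421]
red top [0.1121 0.1133]
core 1704 0.14108644783761573 [0.5884 0.2421 0.1351] [0.0273 0.0276 0.0141]
side 0.79 (np.float64(0.139836409745472), array([0.5888, 0.2427, 0.138 ]))
```

The spool is seated: its top is at 0.1405 and its flange top at 0.112, both as expected. Next is the key.

apply_moves(rows=[-1.0, -0.2, -0.4, 0, 0, 0, 8.5, -2.5, -0.5, -0.5, 0, 0, 0, 8.5, -3.4, -0.75, -0.5, 0, 0, 0, 8.5, -3.4, -0.75, 0, 0, 0, 0, 8.5, -3.4, -0.75, 0, 0, 0, 0, 8.5, -3.4, -0.75, 0, 0, 0, 0, 8.5, -3.4, -0.75, 0, 0, 0, 0, 8.5, -3.4, -0.75, 0, 0, 0, 0, 8.5, -3.4, -0.75, 0, 0, 0, 0, 8.5, -3.4, -0.75, 0, 0, 0, 0, 8.5, -3.4, -0.75, 0, 0, 0, 0, 8.5, -3.4, -0.75, 0, 0, 0, 0, 8.5])

```text
time_s: 12.62
tcp_pos: [0.6111, -0.2029, 0.2223]
orientation: [[-0.236, 0.972, -0.0], [0.972, 0.236, 0.0], [0.0, -0.0, -1.0]]
ft_force: [0.4, -0.3, -1.1]
grip_width: 0.085
grasp_force: 0.0
```

apply_moves(rows=[-3.4, -0.75, 0, 0, 0, 0, 8.5, -3.4, -0.75, 0, 0, 0, 0, 8.5, -3.4, -0.75, 0, 0, 0, 0, 8.5, -3.4, -0.75, 0, 0, 0, 0, 8.5, -2.4, -0.6, 0, 0, 0, 0, 8.5, -1.0, -0.2, 0, 0, 0, 0, 8.5, 0, 0, 0, 0, 0, 0, 8.5, 0, 0, 0, 0, 0, 0, 8.5])

```text
time_s: 13.28
tcp_pos: [0.6142, -0.375, 0.2219]
orientation: [[-0.235, 0.972, -0.001], [0.972, 0.235, 0.001], [0.001, -0.0, -1.0]]
ft_force: [-0.0, 0.8, -0.0]
grip_width: 0.0852
grasp_force: 0.0
```

Run:
```python
from h import *
to([.601,-.315,.22])
for i in range(2):
  o=get_obs(); p=snapshot('wrist')
  r=masks_of(p,'key_green')[:1]
  h=cv2.cvtColor(p['pixels'],cv2.COLOR_RGB2HSV); m=p['depth']>0; C=np.full(m.shape+(3,),np.nan); C[m]=cloud(p,m,o)
  g=m&(h[...,0]>45)&(h[...,0]<80)&(h[...,1]>120); q=C[g]; q=q[(np.hypot(q[:,0]-.6,q[:,1]+.315)<.05)]
  zt=np.percentile(q[:,2],95); t=q[q[:,2]>zt-.005]; print(len(q),zt,cv2.minAreaRect((t[:,:2]*1000).astype(np.float32)),[ (x['score'],x['uv']) for x in r])
cv2.imwrite('pics/j.png',cv2.cvtColor(p['pixels'],cv2.COLOR_RGB2BGR))
```

```text
t 13.2833 tcp [ 0.6142 -0.375   0.2219] xang 103.5640286038416 w 0.08519222998856932 need cm [6.1432 0.1289 0.1934]
1173 0.10425915145229207 ((600.5244750976562, -315.9514465332031), (14.932372093200684, 28.74417495727539), 13.342117309570312) [(0.83, [326.9, 128.5])]
1179 0.10432720946538017 ((600.330322265625, -315.7046813964844), (14.972428321838379, 28.912979125976562), 13.351917266845703) [(0.95, [326.4, 131.3])]
```

View pics/j.png

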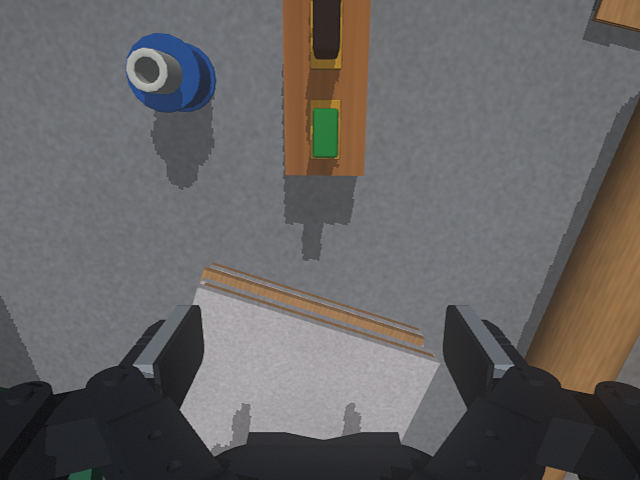

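The green key handle is at (326,132), with its top at z≈0.104 and yaw about 13.4°. I'll move over it, descend and grip.

apply_moves(rows=[0.8, 0, 0, 0, 0, 0, 7, 2.0, 0, 0, 0, 0, 0, 6, 2.2, 0.05, 0.5, 0, 0, 0, 5, 1.08, 0, 1.5, 0, 0, 0, 5, 0, 0, 2.0, 0, 0, 0, 5, 0, 0, 2.5, 0, 0, 0, 5, 0, 0, 2.5, 0, 0, 0, 5, 0, 0, 2.5, 0, 0, 0, 5, 0, 0, 2.0, 0, 0, 0, 5, 0, 0, 1.2, 0, 0, 0, 5, 0, 0, 0.5, 0, 0, 0, 5, 0, 0, 0, 0, 0, 0, 5])

```text
time_s: 14.48
tcp_pos: [0.6002, -0.3155, 0.0695]
orientation: [[-0.235, 0.972, -0.002], [0.972, 0.235, 0.001], [0.001, -0.001, -1.0]]
ft_force: [-1.2, -0.2, -0.7]
grip_width: 0.0499
grasp_force: 0.0
```

apply_moves(rows=[0, 0, 0, 0, 0, 0, 3, 0, 0, 0, 0, 0, 0, 2, 0, 0, 0, 0, 0, 0, 0.5, 0, 0, 0, 0, 0, 0, 0.5, 0, 0, 0, 0, 0, 0, 0.5, 0, 0, 0, 0, 0, 0, 0.5], grip_force=70)

```text
time_s: 14.98
tcp_pos: [0.6017, -0.317, 0.072]
orientation: [[-0.235, 0.972, 0.003], [0.972, 0.235, -0.001], [-0.002, 0.002, -1.0]]
ft_force: [-0.3, 0.3, 6.8]
grip_width: 0.0152
grasp_force: 69.1
```

apply_moves(rows=[0, 0, -0.5, 0, 0, 0, 0.5, 0, 0, -1.0, 0, 0, 0, 0.5, 0, 0, -1.5, 0, 0, 0, 0.5, 0, 0, -2, 0, 0, 0, 0.5, 0, 0, -2, 0, 0, 0, 0.5, 0, 0, -2, 0, 0, 0, 0.5, 0, 0, -2, 0, 0, 0, 0.5, 0, 0, -2, 0, 0, 0, 0.5, 0, 0, -1, 0, 0, 0, 0.5, 0, 0, 0, 0, 0, 0, 0.5])

```text
time_s: 15.82
tcp_pos: [0.6021, -0.3173, 0.2143]
orientation: [[-0.235, 0.972, 0.005], [0.972, 0.235, -0.003], [-0.004, 0.004, -1.0]]
ft_force: [0.9, -0.5, -1.0]
grip_width: 0.0152
grasp_force: 68.5
```

apply_moves(rows=[0.6, 0.2, 0, 0, 0, 0, 0.5, 1.4, 0.5, 0, 0, 0, 0, 0.5, 2.2, 0.8, 0, 0, 0, 0, 0.5, 2.8, 1.0, 0, 0, 0, 0, 0.5, 3.0, 1.1, 0, 0, 0, 0, 0.5, 3.0, 1.1, 0, 0, 0, 0, 0.5, 3.0, 1.1, 0, 0, 0, 0, 0.5, 3.0, 1.1, 0, 0, 0, 0, 0.5, 3.0, 1.1, 0, 0, 0, 0, 0.5, 3.0, 1.1, 0, 0, 0, 0, 0.5, 2.8, 1.0, 0, 0, 0, 0, 0.5, 2.2, 0.9, 0, 0, 0, 0, 0.5])

```text
time_s: 16.82
tcp_pos: [0.6354, 0.0046, 0.2085]
orientation: [[-0.236, 0.972, -0.004], [0.972, 0.236, 0.001], [0.002, -0.003, -1.0]]
ft_force: [0.4, 0.3, -1.6]
grip_width: 0.0154
grasp_force: 68.5
```

apply_moves(rows=[1.4, 0.6, 0, 0, 0, 0, 0.5, 1.0, 0.4, 0, 0, 0, 0, 0.5, 0, 0, 0, 0, 0, 0, 0.5, 0, 0, 0, 0, 0, 0, 0.5, 0, 0, 0, 0, 0, 0, 0.5])

```text
time_s: 17.23
tcp_pos: [0.6409, 0.0257, 0.21]
orientation: [[-0.234, 0.972, -0.001], [0.972, 0.234, -0.0], [-0.0, -0.001, -1.0]]
ft_force: [-0.4, -0.1, -1.5]
grip_width: 0.0151
grasp_force: 68.5
```

```bash
cat > look.py <<'E'
from h import *
S=[]
for i in range(3):
  o=get_obs(); p=snapshot('wrist'); R=np.array(o['orientation'])
  h=cv2.cvtColor(p['pixels'],cv2.COLOR_RGB2HSV); m=p['depth']>0; C=np.full(m.shape+(3,),np.nan); C[m]=cloud(p,m,o)
  y=((h[...,0]>18)&(h[...,0]<32)&(h[...,1]>180)&(h[...,2]>120))&m
  c=C[y]; c=c[(abs(c[:,2]-.11)<.006)&(np.hypot(c[:,0]-.627,c[:,1]-.086)<.09)]
  print('plate',len(c),cv2.minAreaRect((c[:,:2]*1000).astype(np.float32)))
  g=C[m&(h[...,0]>45)&(h[...,0]<80)&(h[...,1]>120)]; g=(g-o['tcp_pos'])@R; g=g[np.linalg.norm(g,axis=1)<.08]
  t=g[g[:,2]<np.percentile(g[:,2],5)+.004]; print('key top in tool mm',1000*t.min(0),1000*t.max(0))
  b=C[m&(h[...,0]>12)&(h[...,0]<32)&(h[...,1]>80)]; b=(b-o['tcp_pos'])@R; b=b[(np.linalg.norm(b,axis=1)<.08)&(abs(b[:,1])<.03)]
  if len(b): print('brass',1000*b.min(0),1000*b.max(0))
  for r in place_of(p,'slot')[:1]: print('slot',r['score'],r['uv'],onz(p,r['uv'],.11,o))
to([.627,.0858,.2])
E
python3 - <<'E'
from look import *
cv2.imwrite('pics/k.png',cv2.cvtColor(p['pixels'],cv2.COLOR_RGB2BGR))
E
```

```text
plate 21174 ((626.6305541992188, 86.04220581054688), (89.84538269042969, 80.05998992919922), 14.04472827911377)
key top in tool mm [-13.8658  -8.8537 -35.7621] [ 16.8104   6.7634 -27.9198]
brass [  3.0042 -11.8869  -9.5527] [22.8916  9.9088 22.1287]
slot 0.65 [329.3, 133.5] [0.629  0.0848 0.11  ]
plate 21145 ((626.5877075195312, 85.94450378417969), (89.63170623779297, 79.99288940429688), 13.878462791442871)
key top in tool mm [-14.6731  -8.8591 -35.382 ] [ 16.5843   6.7853 -27.9496]
brass [  2.7661 -11.9448 -10.9581] [22.5955  9.9189 22.0597]
slot 0.61 [325.2, 132.2] [0.6268 0.0847 0.11  ]
plate 21068 ((626.7506713867188, 85.93367004394531), (89.68052673339844, 80.1879653930664), 13.973731994628906)
key top in tool mm [-13.769   -8.8483 -35.1673] [ 16.8234   6.7278 -27.9552]
brass [  3.1679 -11.9102 -10.4149] [22.5971  9.8818 21.787 ]
slot 0.63 [325.7, 128.3] [0.6267 0.087  0.11  ]
t 17.5333 tcp [0.6412 0.0258 0.2104] xang 103.51315219010287 w 0.015071025773567535 need cm [6.1621 0.0243 1.038 ]
```

View pics/k.png

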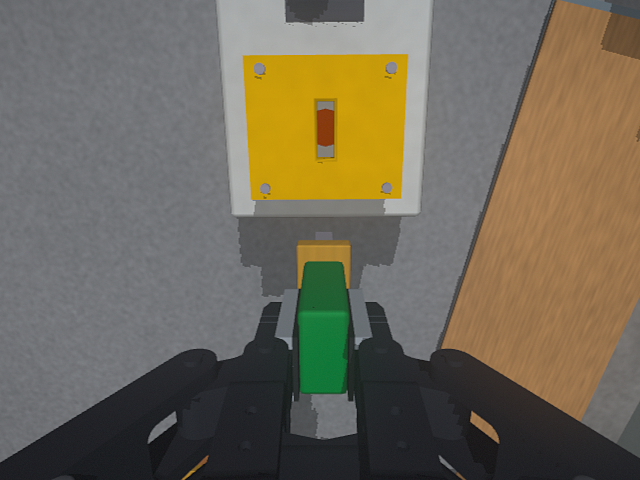

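The slot is centred at (325,130), and the key hangs straight in the hand, offset about (+1.5, −1) mm. I'll go over the slot.

apply_moves(rows=[0.6, 0.02, 0, 0, 0, 0, 0.5, 1.4, 0.02, 0, 0, 0, 0, 0.5, 1.8, 0.03, 0, 0, 0, 0, 0.5, 1.4, 0.03, 0.3, 0, 0, 0, 0.5, 0.83, 0, 0.6, 0, 0, -0.005, 0.5, 0, 0, 0.7, 0, 0, 0, 0.5, 0, 0, 0.5, 0, 0, 0, 0.5, 0, 0, 0, 0, 0, 0, 0.5, 0, 0, 0, 0, 0, 0, 0.5, 0, 0, 0, 0, 0, 0, 0.5])

```text
time_s: 18.37
tcp_pos: [0.6282, 0.0849, 0.1892]
orientation: [[-0.239, 0.971, 0.0], [0.971, 0.239, -0.0], [-0.0, -0.0, -1.0]]
ft_force: [0.5, -0.1, -1.7]
grip_width: 0.0154
grasp_force: 68.5
```

Run:
```python
from h import *
for i in range(3): to([.6267,.0859,.18]); p=snapshot(('side','scene','wrist')[i]); globals()['P%d'%i]=p
out=[]
for p in(P0,P1):
  e=p['extrinsics']@np.array([.6267,.0859,.115,1]); u=int(p['fx']*e[0]/-e[2]+p['cx']); v=int(p['cy']+p['fy']*e[1]/e[2])
  out.append(cv2.resize(p['pixels'][v-50:v+50,u-50:u+50],(400,400),interpolation=cv2.INTER_CUBIC))
cv2.imwrite('pics/l.png',cv2.cvtColor(np.hstack(out),cv2.COLOR_RGB2BGR))
o=get_obs(); R=np.array(o['orientation']); p=P2
h=cv2.cvtColor(p['pixels'],cv2.COLOR_RGB2HSV); m=p['depth']>0; c=cloud(p,m,o); 
C=np.full(m.shape+(3,),np.nan); C[m]=c; y=m&(h[...,0]>18)&(h[...,0]<32)&(h[...,1]>180)&(abs(C[...,2]-.11)<.004)
q=(C[y]-o['tcp_pos'])@R; print('plate in tool mm',q.min(0)*1000,q.max(0)*1000)
```

```text
t 18.3667 tcp [0.6282 0.0849 0.1892] xang 103.82119685172071 w 0.015392754294792508 need cm [ 0.1349 -0.1254  0.9237]
t 18.4167 tcp [0.6283 0.0849 0.1895] xang 103.82021409550445 w 0.014998804101889446 need cm [ 0.133  -0.1348  0.9454]
t 18.4667 tcp [0.6283 0.085  0.1896] xang 103.82477566377305 w 0.014780834326442572 need cm [ 0.1273 -0.139   0.9555]
plate in tool mm [-38.8659 -46.1407  76.5096] [41.6436 43.448  83.6356]
```

View pics/l.png

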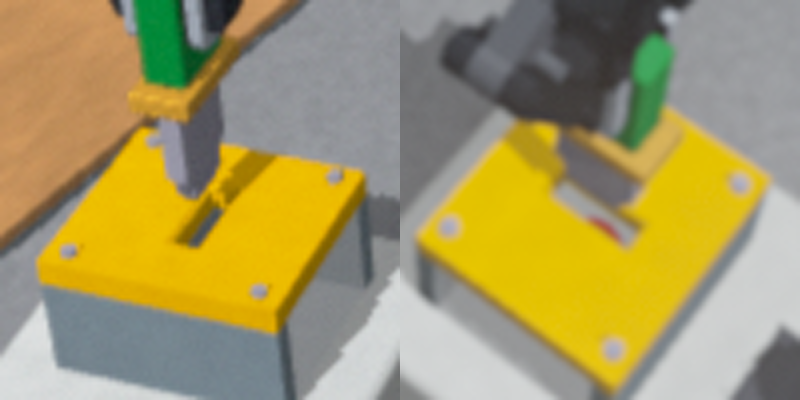

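The blade hangs over the slot; the plate's centre in the tool frame is within 0.4 mm of the key's. I'll insert it gently.

apply_moves(rows=[0, -0.02, 0.2, 0, 0, 0, 0.5, 0, 0, 0.3, 0, 0, 0, 0.5, 0, 0, 0.3, 0, 0, 0, 0.5, 0, 0, 0.3, 0, 0, 0, 0.5, 0, 0, 0.2, 0, 0, 0, 0.5, 0, 0, 0, 0, 0, 0, 0.5])

```text
time_s: 19.02
tcp_pos: [0.6274, 0.0854, 0.1756]
orientation: [[-0.24, 0.971, -0.001], [0.971, 0.24, -0.0], [0.0, -0.001, -1.0]]
ft_force: [0.2, 0.4, -2.0]
grip_width: 0.015
grasp_force: 68.5
```

apply_moves(rows=[0, 0, 0.3, 0, 0, 0, 0.5, 0, 0, 0.4, 0, 0, 0, 0.5, 0, 0, 0.4, 0, 0, 0, 0.5, 0, 0, 0.4, 0, 0, 0, 0.5, 0, 0, 0.3, 0, 0, 0, 0.5, 0, 0, 0, 0, 0, 0, 0.5, 0, 0, 0, 0, 0, 0, 0.5])

```text
time_s: 19.6
tcp_pos: [0.6277, 0.0854, 0.158]
orientation: [[-0.24, 0.971, -0.001], [0.971, 0.24, -0.0], [0.0, -0.001, -1.0]]
ft_force: [-0.8, 0.4, -0.5]
grip_width: 0.015
grasp_force: 68.5
```

apply_moves(rows=[0, 0, 0.3, 0, 0, 0, 0.5, 0, 0, 0.4, 0, 0, 0, 0.5, 0, 0, 0.4, 0, 0, 0, 0.5, 0, 0, 0.4, 0, 0, 0, 0.5, 0, 0, 0.3, 0, 0, 0, 0.5, 0, 0, 0.1, 0, 0, 0, 0.5, 0, 0, 0, 0, 0, 0, 0.5, 0, 0, 0, 0, 0, 0, 0.5])

```text
time_s: 20.27
tcp_pos: [0.6279, 0.0854, 0.1396]
orientation: [[-0.24, 0.971, 0.0], [0.971, 0.24, 0.0], [-0.0, 0.0, -1.0]]
ft_force: [-1.0, 0.7, 3.0]
grip_width: 0.0148
grasp_force: 69.1
```

Run:
```python
from h import *
o=get_obs(); print(o['ft_force'],o['tcp_pos']); p=snapshot('wrist'); R=np.array(o['orientation'])
h=cv2.cvtColor(p['pixels'],cv2.COLOR_RGB2HSV); m=p['depth']>0; C=np.full(m.shape+(3,),np.nan); C[m]=cloud(p,m,o)
g=C[m&(h[...,0]>45)&(h[...,0]<80)&(h[...,1]>120)]; g=(g-o['tcp_pos'])@R; g=g[np.linalg.norm(g,axis=1)<.08]; print('key',g.min(0),g.max(0),np.percentile(g[:,2],[2,5,10]))
y=C[m&(h[...,0]>12)&(h[...,0]<32)&(h[...,1]>80)]; d=np.hypot(y[:,0]-.6267,y[:,1]-.0859)
k=y[(y[:,2]>.1)&(y[:,2]<.13)&(d<.028)]; print(np.histogram(k[:,2],bins=np.arange(.104,.130,.002)))
s=snapshot('side'); r=masks_of(s,'spool_red')[0]; print(zs(cloud(s,r['region'])))
u=[s['pixels'][190:340,130:330]]; cv2.imwrite('pics/m.png',cv2.cvtColor(cv2.resize(u[0],(800,600)),cv2.COLOR_RGB2BGR))
```

```text
[-1.0166  0.7322  3.0469] [0.6279 0.0854 0.1396]
key [-0.0139 -0.0094 -0.0351] [0.0169 0.0068 0.0129] [-0.0322 -0.0319 -0.0317]
(array([   0,    0, 1846, 3105,    8,    0,    0,   66,   77,   87,  848,
        384,    2]), array([0.104, 0.106, 0.108, 0.11 , 0.112, 0.114, 0.116, 0.118, 0.12 ,
       0.122, 0.124, 0.126, 0.128, 0.13 ]))
(np.float64(0.13975847072831893), array([0.5881, 0.2435, 0.1381]))
```

View pics/m.png

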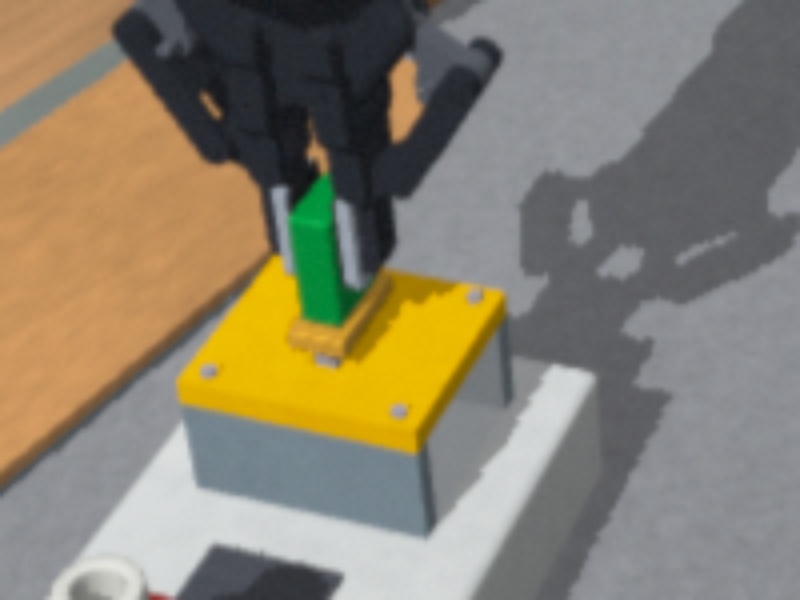

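The collar sits about 8 mm above the plate and the spring is pushing back about 4.7 N, so the button is roughly 4 mm down. I'll press further.

apply_moves(rows=[0, 0, 0.2, 0, 0, 0, 0.5, 0, 0, 0.2, 0, 0, 0, 0.5, 0, 0, 0.2, 0, 0, 0, 0.5, 0, 0, 0.05, 0, 0, 0, 0.5, 0, 0, 0, 0, 0, 0, 0.5, 0, 0, 0, 0, 0, 0, 0.5, 0, 0, 0, 0, 0, 0, 0.5])

```text
time_s: 21.0
tcp_pos: [0.6279, 0.0855, 0.1329]
orientation: [[-0.24, 0.971, 0.0], [0.971, 0.24, 0.0], [-0.0, 0.0, -1.0]]
ft_force: [-1.3, -0.5, 5.8]
grip_width: 0.0153
grasp_force: 69.5
```

```bash
cat > chk.py <<'E'
from h import *
for i in range(2):
  o=get_obs(); print(o['time_s'],o['ft_force'],o['tcp_pos'],o['grasp_force']); p=snapshot('wrist'); R=np.array(o['orientation'])
  h=cv2.cvtColor(p['pixels'],cv2.COLOR_RGB2HSV); m=p['depth']>0; C=np.full(m.shape+(3,),np.nan); C[m]=cloud(p,m,o)
  g=C[m&(h[...,0]>45)&(h[...,0]<80)&(h[...,1]>120)]; g=(g-o['tcp_pos'])@R; g=g[np.linalg.norm(g,axis=1)<.08]; print('key',g.min(0),g.max(0),np.percentile(g[:,2],5))
  y=C[m&(h[...,0]>12)&(h[...,0]<32)&(h[...,1]>80)]; d=np.hypot(y[:,0]-.6267,y[:,1]-.0859)
  k=y[(y[:,2]>.113)&(y[:,2]<.13)&(d<.028)]; pl=y[(abs(y[:,2]-.11)<.003)]; print('collar top',np.percentile(k[:,2],[50,80,95]),'plate',np.median(pl[:,2]))
E
python3 chk.py
```

```text
21.0 [-1.2586 -0.4811  5.8147] [0.6279 0.0855 0.1329] 69.47207450866699
key [-0.014  -0.0094 -0.0364] [0.0168 0.0067 0.0123] -0.031942446566479536
collar top [0.119  0.1196 0.1201] plate 0.11021564847242465
21.05 [-1.0946 -0.1909  5.2681] [0.6279 0.0854 0.1329] 69.47202801704407
key [-0.0137 -0.0095 -0.0355] [0.017  0.0067 0.0123] -0.03193193817239131
collar top [0.119  0.1195 0.1201] plate 0.11019760516390764
```

The collar top is 9 mm above the plate, which puts the key about 44 mm deep. The spring force of about 7.2 N matches 10–11 mm of press. The spool is still seated, so I'm handing in.

```bash
python3 -c "
from workcell import *
print(hand_in())"
```

```text
the job is handed in; nothing more can be done
None
```

I handed the job in at about 21 s, with no verdict returned. At my last checks the red spool was fully down on its spindle and let go, and the gripped green key was about 44 mm into the slot, holding the brake release about 10–11 mm down.

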